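# Find the full gas cartridge on the balance and dock it

### The job

One of the two identical-looking gas cartridges is full and the other is spent: stand one on each pan of the two-pan balance, gently, and let the beam tip to show which is heavier. Then push the heavier, full one down into the socket of the gas dock until it is fully home and caught; the socket floats a little on its base, so feel for it and do not force it. Leave the spent cartridge standing on its pan and the other things on the bench where they are.

Things in the scene. Friction and masses are not known exactly. Their poses are not given: they have to be found in the camera images.
- cartridge_1: gas cartridge: upright blue cylinder 40 mm across, 100 mm tall, white band 76 to 80 mm up, domed above 87 mm, bare aluminium foot (lowest 27 mm) with a catch groove round it and a 1 mm edge chamfer. Looks the same as cartridge_2; one of the two is full (about 0.36 kg), the other spent (about 0.22 kg), each within 8 percent. Origin: centre of its underside, z up. Grip best 65 to 70 mm up
- cartridge_2: the other gas cartridge, same look and sizes as cartridge_1, origin at the centre of its underside
- balance: equal-arm table balance fixed to the bench: grey base 100 x 240 mm, 29 mm high; beam along its y axis, pivot 80 mm up, over the middle a white scale plate (56 mm along y, top 148 mm up) with a red pointer. Origin: under its centre, on the bench; +y of this frame is towards the left pan; each pan is centred 100 mm from the middle
- left_pan_top (a point): centre of the left pan's upper face. The steel pan is a dish 92 mm across, flat over 80 mm, rim 5 mm high; it stays level and rides with the beam: face 95 mm above the bench with the beam level, 82 mm fully down, 108 mm fully up, sinking at about 40 mm/s under one cartridge. Its knife edges stand no more than 45 N: set things down, a drop from a centimetre is too much
- right_pan_top (a point): centre of the right pan's upper face, the same as the left pan
- beam (a joint): tilt of the balance beam, rad: 0 level, -0.13 left pan fully down on its stop, +0.13 right pan fully down. Turns freely with a damper (a full swing takes 1 to 2 s); creeps back to level when empty, goes to its stop under any unequal load
- dock: gas dock fixed to the bench: dark base 100 x 84 mm, 11 mm high, a small regulator with a black knob on its -x side, and an aluminium socket 61 mm across standing on it. Origin: on the bench under the middle of the socket's float. It must not be forced: contact forces on it that add up to more than 50 N (the catch balls' squeeze is up to 20 N of that) damage it; 15 N of push is ample
- socket_rim (a point): point on the dock's axis at the height of the socket's rim, 48 mm above the bench. The socket floats: its bore (42.4 mm wide, 32 mm deep) stands up to 4 mm from this point in the dock's x and in its y, stays where it is left and shifts under 6 N of side load. This offset is not measured: feel for it. A cartridge within about 2 mm of the bore's axis enters, otherwise it stands on the rim
- socket_floor (a point): point on the dock's axis at the height of the bore floor, 16 mm above the bench (does not follow the float). A cartridge going in foot down meets two sprung catch balls when its underside is 10 mm below the rim; about 12 N of push passes them; they snap into its groove when its underside is on the floor and hold it there against a sprung valve pin (3 N). Left short of that it is not caught
- beaker: small glass beaker, 54 mm across, 63 mm high, bystander, origin under its centre
- timer: round bench timer, 66 mm across, 44 mm high, bystander, origin under its centre
- tin: flat tin, 54 mm across, 24 mm high, on the white tile, bystander, origin under its centre
- carton: small green carton, 45 x 62 x 30 mm, bystander, origin under its centre
- pen: marker pen, 135 mm long, 16 mm thick, lying, bystander, origin under its middle

How it is judged:
On the way:
1. one cartridge stands upright on each pan, released, and the beam has tipped to one side (((contact force between cartridge_1 and left_pan above 1 N and horizontal distance between cartridge_1 and left_pan_top below 0.035 m and angle between each of cartridge_1, cartridge_2's own z axis and vertical below 0.1 rad and contact force between cartridge_2 and right_pan above 1 N and horizontal distance between cartridge_2 and right_pan_top below 0.035 m) or (contact force between cartridge_2 and left_pan above 1 N and horizontal distance between cartridge_2 and left_pan_top below 0.035 m and angle between each of cartridge_2, cartridge_1's own z axis and vertical below 0.1 rad and contact force between cartridge_1 and right_pan above 1 N and horizontal distance between cartridge_1 and right_pan_top below 0.035 m)) and (value of joint beam below -0.1 rad or value of joint beam above 0.1 rad) and contact force between the fingers and cartridge_1 below 0.1 N and contact force between the fingers and cartridge_2 below 0.1 N), for 0.3 s.
At the end, for the whole second after the job is handed in: The heavier cartridge sits caught in the dock's socket, its underside within 1.8 mm of the bore floor, upright within 0.06 rad and at rest; the lighter one (it loads its pan with less than 2.8 N) stands upright within 0.1 rad and at rest on a pan, within 35 mm of its middle (((z of cartridge_1 in the frame of dock below 0.0178 m and horizontal distance between cartridge_1 and dock below 0.009 m and angle between cartridge_1's own z axis and vertical below 0.06 rad and ((contact force between cartridge_2 and left_pan between 1 and 2.8 N and horizontal distance between cartridge_2 and left_pan_top below 0.035 m and angle between cartridge_2's own z axis and vertical below 0.1 rad) or (contact force between cartridge_2 and right_pan between 1 and 2.8 N and horizontal distance between cartridge_2 and right_pan_top below 0.035 m and angle between cartridge_2's own z axis and vertical below 0.1 rad))) or (z of cartridge_2 in the frame of dock below 0.0178 m and horizontal distance between cartridge_2 and dock below 0.009 m and angle between cartridge_2's own z axis and vertical below 0.06 rad and ((contact force between cartridge_1 and left_pan between 1 and 2.8 N and horizontal distance between cartridge_1 and left_pan_top below 0.035 m and angle between cartridge_1's own z axis and vertical below 0.1 rad) or (contact force between cartridge_1 and right_pan between 1 and 2.8 N and horizontal distance between cartridge_1 and right_pan_top below 0.035 m and angle between cartridge_1's own z axis and vertical below 0.1 rad)))) and linear speed of each of cartridge_1, cartridge_2 below 0.02 m/s); the robot touches nothing.
It fails at once if a balance pan is pressed or struck with more than 45 N (contact force between any of left_pan, right_pan and anything else above 45 N).
It fails at once if the forces on the dock add up to more than 50 N (contact force between dock and anything else above 50 N).
It fails at once if a cartridge is tipped over (angle between any of cartridge_1, cartridge_2's own z axis and vertical above 0.6 rad).
It fails at once if a bystander is pushed more than 25 mm (distance of any of beaker, timer, tin, carton, pen from where it was at the start of the episode above 0.025 m).
It also fails if it takes over 72 s, if anything falls off the work surface, if the arm or the gripper's body presses on something with over 40 N, if the wrist force passes 120 N, or if a joint passes its speed limit or range.

### The arm

A 6-joint arm with a two-finger parallel gripper is mounted at the origin on a cart in front of the work surface, level with it; the furniture and walls round the work are solid. World frame = base frame: x ahead of the robot, y to its left, z up, the work surface at z = 0. Lengths are in m, angles in rad, forces in N, time in s.
With the tool pointing down it reaches from about 0.375 to 0.925 m from the base axis. Payload 5.7 kg.
Tool frame: the origin (TCP) lies midway between the tips of the shut fingers; the grasp point (between the pads) lies 19 mm behind it; z points along the fingers, y is the line along which they close (so a half turn about z gives the same grasp; the last joint's range is limited). The gripper opens to 88 mm and grips with 3 to 60 N. Pads are 20 mm wide; open, the fingers measure 115 mm over their backs; the gripper's body (75 mm by 178 mm) begins 61 mm behind the grasp point.
Start: joints at [1.119, 0.359, 1.51, -0, 1.272, -0.115], TCP at [0.198, 0.566, 0.223] pointing down, gripper open.
Joint ranges: [-2.97, 2.97], [-1.01, 2.36], [0.21, 2.38], [-0.96, 4.11], [0.2, 2.71], [-2.98, 2.98]. Speed limits (rad/s): [2.39, 2.39, 3.14, 3.14, 3.14, 3.14].

### API

Orientations are given as a unit quaternion [x, y, z, w].
In Python, from bench import move_ptp, servo_line, goto_joints, move_gripper, sleep, inverse_kinematics, capture, PlanningError, close_job, spot_in, silhouettes, current_clock, current_joint_pos, current_qvel, current_joint_torque, current_position, current_orientation, current_force, current_torque, current_finger_gap, current_grip_force gives the robot as it stands. Calls block until the motion is done:
- move_ptp(position, orientation): joint-space move of the TCP to a pose.
- servo_line(position, orientation=None, rate=0.15, contact_N=None): straight line of the TCP; orientation=None keeps the orientation; rate is the mean speed in m/s. With contact_N (N) it stops when the force on the tool has changed by that much, and returns True; else False.
- goto_joints(angles): joint-space move.
- move_gripper(opening): finger opening in m; the grip force is fixed at half the most; returns when the fingers have stopped.
- sleep(seconds).
- inverse_kinematics(position, orientation): joint angles nearest the present ones, or None.
- capture(name): name is "side" or "top" or "wrist"; returns a dict with "image" (420x560x3 uint8, blue, green, red), "range_z" (420x560 float32, m along the optical axis (not along the pixel's ray), 0 where there is no reading), "intrinsics" (3x3 intrinsics, pixels), "k1" (the pictures are not rectified: a ray, as slopes to the right and down, at radius r is drawn at 1 + k1 r^2 times it, then the intrinsics apply), "R" (3x3) and "t" (3): a world point X has camera coordinates R X + t. Camera axes: x right, y down, z forward; pixel columns grow to the right and rows downward; lengths in m; the calibration is good to about 2 mm. A picture is of the moment at which its call begins.
A pose or a line that the arm cannot do raises PlanningError and nothing moves.
- close_job(): hands the job in; it is judged then, once.
Trained networks look in the newest picture that a camera, given by its name, has taken for a name from the list of things; names that differ only in an ending like _2 or _b are one class to them, and where a whole thing is asked for, a point or a joint stands for the part that bears it (a point fixed in the world has none). Each returns a list of dicts, best first, with "conf" (0 to 1); they miss things now and then, are a little off and sometimes report something else, mostly with a low value. They report only what shows in the picture. A call takes as long as a camera call.
- spot_in(camera, query): "xy" ([column, row] in pixels, amid what is visible of it).
- silhouettes(camera, query): "region" (420x560 bool, what is visible of it) and "xy" ([column, row] in pixels, amid what is visible of it).
Readings, each from a call of its own:
- current_clock(): time.
- current_joint_pos(): joint angles.
- current_qvel(): joint speeds.
- current_joint_torque(): joint torques, N m.
- current_position(): TCP position.
- current_orientation(): TCP orientation.
- current_force(): force on the tool from outside, world axes, zero at the start.
- current_torque(): the same for the moment, N m.
- current_finger_gap(): finger opening in m.
- current_grip_force(): force on a finger pad.
Only numpy, scipy, OpenCV 4.12 (cv2) and the standard library are available. Lean on these libraries where they do the work, as an engineer would, in place of code of your own. Each camera call takes 0.05 s, during which the arm holds its last target. There are 200 camera calls.

## Working session

There is one attempt and no reset: what is moved stays moved. The work goes in short steps, each a Python script; the robot and the scene stay as the last script left them, time stands still between calls to the robot, and variables do not carry over. Pictures are saved under pics/ and viewed, at most 10 in all, crops included, and the job is handed in when it is done.

```bash
mkdir -p pics; ls
cat > h.py <<'E'
import numpy as np, cv2
from bench import *
def cloud(c):
    K=c["intrinsics"];h,w=c["range_z"].shape
    u,v=np.meshgrid(np.arange(w),np.arange(h))
    xd=(u-K[0,2])/K[0,0];yd=(v-K[1,2])/K[1,1];x,y=xd.copy(),yd.copy()
    for _ in range(8):
        s=1+c["k1"]*(x*x+y*y);x=xd/s;y=yd/s
    z=c["range_z"];P=np.stack([x*z,y*z,z],-1)
    W=(P-c["t"])@c["R"];W[z<=0]=np.nan
    return W
E
cat > m1.py <<'E'
from h import *
for cam in ["top","side"]:
    c=capture(cam);W=cloud(c);cv2.imwrite(f"pics/{cam}0.png",c["image"])
    print(cam,"cam pos",(-c["R"].T@c["t"]).round(3))
    for n in ["cartridge_1","balance","left_pan_top","right_pan_top","dock","socket_rim","beaker","timer","tin","carton","pen"]:
        for d in silhouettes(cam,n)[:4]:
            if d["conf"]<.3: continue
            p=W[d["region"]];p=p[~np.isnan(p[:,0])]
            if len(p)==0: continue
            zt=np.percentile(p[:,2],95);q=p[p[:,2]>zt-.012]
            print(n,round(d["conf"],2),np.round(d["xy"]),len(p),"med",np.median(p,0).round(3),"ztop",zt.round(3),"topmid",((q.min(0)+q.max(0))/2).round(3),"lo",np.percentile(p,2,0).round(3),"hi",np.percentile(p,98,0).round(3))
print(current_clock(),current_position(),current_orientation())
E
python3 m1.py
```

```text
pics
top cam pos [0.367 0.124 1.115]
cartridge_1 0.56 [307. 170.] 364 med [0.656 0.058 0.091] ztop 0.1 topmid [0.665 0.057 0.096] lo [ 0.645  0.034 -0.   ] hi [0.683 0.076 0.101]
cartridge_1 0.54 [183. 266.] 360 med [0.419 0.347 0.093] ztop 0.1 topmid [0.42  0.353 0.095] lo [ 0.402  0.334 -0.002] hi [0.438 0.39  0.101]
balance 0.87 [216. 201.] 4616 med [0.579 0.275 0.087] ztop 0.105 topmid [0.587 0.279 0.122] lo [0.519 0.15  0.021] hi [0.65  0.408 0.125]
balance 0.65 [376. 143.] 358 med [ 0.739 -0.128  0.031] ztop 0.035 topmid [ 0.743 -0.13   0.03 ] lo [ 0.718 -0.153  0.015] hi [ 0.766 -0.105  0.035]
left_pan_top 0.61 [174. 207.] 1156 med [0.558 0.376 0.088] ztop 0.093 topmid [0.558 0.375 0.09 ] lo [0.517 0.335 0.084] hi [0.6   0.417 0.095]
right_pan_top 0.85 [254. 181.] 1134 med [0.616 0.183 0.101] ztop 0.106 topmid [0.615 0.183 0.103] lo [0.576 0.143 0.097] hi [0.656 0.223 0.107]
dock 0.73 [235. 267.] 1382 med [0.42  0.229 0.014] ztop 0.049 topmid [0.406 0.233 0.045] lo [0.365 0.191 0.006] hi [0.471 0.269 0.05 ]
socket_rim 0.6 [237. 266.] 1435 med [0.42  0.231 0.014] ztop 0.049 top
[... 2733 characters left out ...]
329 0.005] hi [0.732 0.377 0.049]
tin 0.56 [228. 183.] 226 med [ 0.744 -0.117  0.03 ] ztop 0.034 topmid [ 0.746 -0.128  0.029] lo [ 0.722 -0.152  0.013] hi [ 0.768 -0.102  0.035]
tin 0.37 [363. 226.] 201 med [0.373 0.064 0.013] ztop 0.018 topmid [0.373 0.058 0.013] lo [ 0.361 -0.007  0.003] hi [0.385 0.126 0.019]
carton 0.81 [337. 190.] 325 med [ 0.431 -0.106  0.028] ztop 0.033 topmid [ 0.431 -0.112  0.029] lo [ 0.404 -0.149  0.005] hi [ 0.458 -0.085  0.034]
pen 0.67 [363. 230.] 169 med [0.373 0.076 0.014] ztop 0.018 topmid [0.372 0.063 0.013] lo [0.361 0.003 0.004] hi [0.384 0.126 0.019]
1.2 [0.19827886 0.56627158 0.22265352] [ 1.67602979e-01  9.85854574e-01 -2.47734187e-05 -1.17950307e-05]
```

Run:
```python
import cv2,numpy as np
a=cv2.imread("pics/top0.png")[90:330,130:430];b=cv2.imread("pics/side0.png")[150:350,180:430]
cv2.imwrite("pics/v1.png",np.vstack([cv2.resize(a,(560,448),interpolation=2)]))
cv2.imwrite("pics/v2.png",cv2.resize(b,(750,600),interpolation=2))
```

```text
(no output)
```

View pics/v1.png

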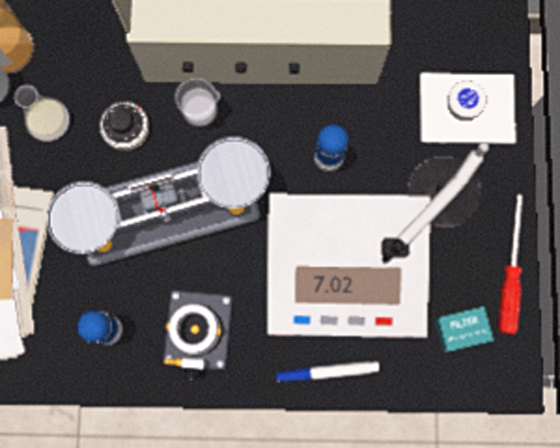

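View pics/v2.png

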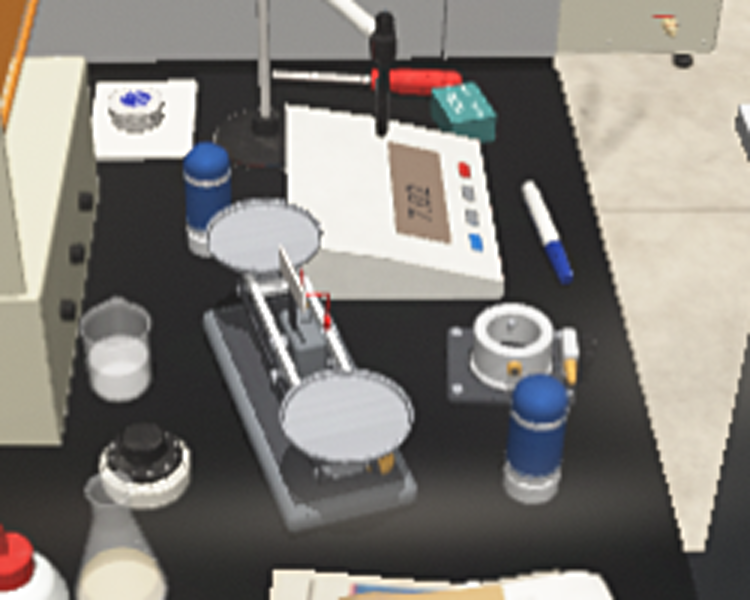

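```bash
cat > m2.py <<'E'
from h import *
top=capture("top");side=capture("side")
W=np.vstack([cloud(top).reshape(-1,3),cloud(side).reshape(-1,3)]);W=W[~np.isnan(W[:,0])]
g=W[(W[:,0]>.3)&(W[:,0]<.9)&(W[:,1]>-.25)&(W[:,1]<.6)]
H=np.zeros((24,34))
i=((g[:,0]-.3)/.025).astype(int);j=((g[:,1]+.25)/.025).astype(int)
np.maximum.at(H,(i.clip(0,23),j.clip(0,33)),g[:,2])
print("cols y from -.25 step .025; cm")
for k in range(24): print(f"{.3+.025*k:.3f}"," ".join(f"{int(100*h):2d}" for h in H[k]))
# dock
for cam,c in (("top",top),("side",side)):
    P=cloud(c).reshape(-1,3);d=P[(abs(P[:,0]-.418)<.085)&(abs(P[:,1]-.231)<.07)]
    b=d[(d[:,2]>.006)&(d[:,2]<.016)][:,:2].astype(np.float32)
    r=cv2.minAreaRect(b*1000);print(cam,"base",r)
    s=d[(d[:,2]>.043)&(d[:,2]<.055)];print("ring",len(s),cv2.minEnclosingCircle((s[:,:2]*1000).astype(np.float32)),s.mean(0))
    A=np.c_[2*s[:,:2],np.ones(len(s))];print(s[:,2].mean(),np.linalg.lstsq(A,(s[:,:2]**2).sum(1),rcond=None)[0][:2])
for q in ([.665,.06],[.4215,.357]):
    for c in (top,side):
        P=cloud(c).reshape(-1,3);P=P[(abs(P[:,0]-q[0])<.04)&(abs(P[:,1]-q[1])<.04)]
        t=P[P[:,2]>.085]
        m=P[(P[:,2]>.02)&(P[:,2]<.085)][:,:2]
        from scipy.optimize import least_squares
        f=least_squares(lambda p:np.hypot(*(m-p).T)-.02,q,loss='soft_l1',f_scale=.002).x
        # dome fit: mean of top points
        print("cart",len(t),cv2.minEnclosingCircle((t[:,:2]*1000).astype(np.float32)),"cylfit",len(m),f.round(4))
E
python3 m2.py
```

```text
cols y from -.25 step .025; cm
0.300 45  0  0  0  0  0  0  0  0  0  0  0  0  0  0  0  0  0  0  0  0  0  0  0  0  0  0  0  0  0  0  0  0  0
0.325 51  0  0  0  0  0  0  0  0  0  0  0  0  0  0  0  0  0  0  0  0  0  0  0  0  0  0  0  0  0  0  0  0  0
0.350 50  0  0  0  0  0  0  0  0  1  1  1  2  2  1  1  0  1  3  4  3  0  0  0  0  0  0  0  0  0  0  2  2  2
0.375 51  0  0  0  0  0  3  0  0  1  1  2  1  1  0  0  0  1  5  5  4  1  0  0  0  0  0  0  2  3  3  3  3  3
0.400 51  0  2  3  3  3  3  2  2  2  2  2  2  2  2  2  0  3  5  5  5  0  0 10 10  9  0  0  3  3  3  4  4  4
0.425 51  0  2  2  3  3  3  3  3  2  3  3  3  3  3  3  0  1  5  5  5  0  0 10 10  9  0  0  3  4  5  4  4  5
0.450 51  0  2  2  3  3  0  3  3  4  3  4  3  3  3  3  0  1  4  5  4  0  0  0  0  0  0  0  3  3  4  4  4  4
0.475 51  0  2  2  0  0  0  4  4  4  4  4  4  4  4  4  0  0  0  0  1  0  0  0  0  0  0  0  3  3  4  4  4  4
0.500 51  0  2  0  0  0  0  5 17 19 18  4  4  4  5  5  0  0  0  0  0  0  2  9  9  9  9  0  2  3  4  4  3  4
0.525 50  1  1  0  0  0  4 19 19 18 17  5  5  5  5  5  0  0  0  2  3  3  8  9  9  9  9  1  1  4  
[... 1733 characters left out ...]
53309]
0.04753308547916354 [0.42196387 0.23374299]
side base ((403.9554443359375, 237.2502899169922), (84.97782135009766, 141.68601989746094), 83.71502685546875)
ring 240 ((413.8091125488281, 237.7275848388672), 41.05819320678711) [0.42500326 0.2384695  0.04737367]
0.047373671412708714 [0.42454159 0.23742981]
cart 210 ((664.8522338867188, 57.028472900390625), 19.886308670043945) cylfit 106 [0.6657 0.0565]
cart 143 ((667.3278198242188, 64.14102935791016), 20.468734741210938) cylfit 251 [0.6679 0.058 ]
cart 232 ((420.4655456542969, 353.41571044921875), 19.788616180419922) cylfit 86 [0.4212 0.3545]
cart 247 ((422.65435791015625, 357.0160827636719), 20.196529388427734) cylfit 398 [0.4221 0.3542]
```

```bash
cat >> h.py <<'E'
def yaw(deg):  # closing line at this angle from world x
    best=None;J=current_joint_pos()
    a=np.radians((deg+90)/2);return [float(np.cos(a)),float(np.sin(a)),0.,0.]
def pick(xy,base,deg):
    q=yaw(deg);z=base+.047
    move_ptp([*xy,z+.085],q)
    servo_line([*xy,z],rate=.12);move_gripper(.02)
    f0=current_force();g=current_finger_gap()
    servo_line([*xy,z+.06],rate=.12);sleep(.15)
    print("gap",g,"grip",current_grip_force(),"dF",np.round(np.array(current_force())-f0,2),"clock",current_clock())
    return q
def place(xy,zhi,zlo,q,N):  # underside heights
    servo_line([*xy,zhi+.047],q,rate=.12);sleep(.1);f0=np.array(current_force())
    hit=servo_line([*xy,zlo+.047],rate=.025,contact_N=N)
    print("hit",hit,"underside",current_position()[2]-.047,"dF",(current_force()-f0).round(2))
E
cat > s1.py <<'E'
from h import *
L=np.array([.559,.376]);B=[.4215,.3543]
ph=np.degrees(np.arctan2(.283,.959))
for P,d in ((B,90),([.6665,.0572],90),(L,ph),([.617,.183],ph),([.423,.235],106)):
    for dd in (d,d-180):
        j=inverse_kinematics([*P,.2],yaw(dd));print(P,round(dd),None if j is None else np.round(j,2))
E
python3 s1.py
```

```text
[0.4215, 0.3543] 90 [ 0.57  0.31  1.65 -0.    1.19 -1.  ]
[0.4215, 0.3543] -90 [ 0.57  0.31  1.65 -0.    1.19  2.14]
[0.6665, 0.0572] 90 [-0.02  0.48  1.38 -0.    1.29 -1.59]
[0.6665, 0.0572] -90 [-0.02  0.48  1.38 -0.    1.29  1.55]
[0.559 0.376] 16 [ 0.49  0.48  1.36 -0.    1.29  0.2 ]
[0.559 0.376] -164 [ 0.49  0.48  1.36 -0.    1.29 -2.94]
[0.617, 0.183] 16 [ 0.18  0.44  1.44 -0.    1.26 -0.11]
[0.617, 0.183] -164 None
[0.423, 0.235] 106 [ 0.36  0.22  1.78 -0.    1.14 -1.49]
[0.423, 0.235] -74 [ 0.36  0.22  1.78 -0.    1.14  1.66]
```

```bash
cat > s2.py <<'E'
from h import *
ph=np.degrees(np.arctan2(.283,.959));L=[.559,.376]
pick([.4215,.3543],0,60)
x,y,z=current_position();servo_line([x,y,.2],rate=.15)
move_ptp([*L,.2],yaw(ph))
place(L,.112,.079,yaw(ph),5)
move_gripper(.088);print(current_clock())
servo_line([*L,.25],rate=.15)
c=capture("top");cv2.imwrite("pics/top1.png",c["image"])
W=cloud(c).reshape(-1,3)
for q in ([.559,.376],[.617,.183]):
    m=W[(np.hypot(*(W[:,:2]-q).T)<.037)];print(q,len(m),np.nanpercentile(m[:,2],[5,50,98]).round(3))
    t=m[m[:,2]>.16];print(len(t),t[:,:2].mean(0) if len(t) else "")
E
python3 s2.py
```

```text
gap 0.039354844176101 grip 29.94975316352793 dF [-0.59 -0.56 -4.43] clock 4.9833
hit True underside 0.0820060504440611 dF [ 0.06 -0.11  6.9 ]
9.0083
[0.559, 0.376] 4208 [0.083 0.668 0.673]
3768 [0.55224768 0.37117792]
[0.617, 0.183] 822 [0.029 0.108 0.111]
0
```

```bash
cat > s3.py <<'E'
from h import *
ph=np.degrees(np.arctan2(.283,.959));R=[.617,.183]
A=[.6665,.0572]
move_ptp([*A,.25],yaw(90))
c=capture("top");P=cloud(c).reshape(-1,3)
q=np.array([.559,.376]);t=P[(np.hypot(*(P[:,:2]-q).T)<.045)&(P[:,2]>.17)&(P[:,2]<.21)]
print("left cart",len(t),t.mean(0) if len(t) else"")
pick(A,0,90)
x,y,z=current_position();servo_line([x,y,.22],rate=.15)
move_ptp([*R,.22],yaw(ph))
place(R,.125,.080,yaw(ph),3.5)
move_gripper(.088);print(current_clock())
servo_line([*R,.27],rate=.15)
move_ptp([.423,.235,.27],yaw(106));sleep(.3)
for cam in ("top","side"):
    c=capture(cam);cv2.imwrite(f"pics/{cam}2.png",c["image"]);P=cloud(c).reshape(-1,3)
    for q in ([.559,.376],[.617,.183]):
        t=P[(np.hypot(*(P[:,:2]-q).T)<.045)&(P[:,2]>.15)&(P[:,2]<.215)]
        print(cam,len(t),t.mean(0).round(4),t[:,2].max().round(4),(cv2.minEnclosingCircle((t[:,:2]*1000).astype(np.float32)) if len(t) else ""))
w=capture("wrist");cv2.imwrite("pics/wrist2.png",w["image"])
s=cloud(w).reshape(-1,3);s=s[(np.hypot(*(s[:,:2]-[.423,.235]).T)<.045)&(abs(s[:,2]-.048)<.005)]
A=np.c_[2*s[:,:2],np.ones(len(s))];print(len(s),s.mean(0),np.linalg.lstsq(A,(s[:,:2]**2).sum(1),rcond=None)[0][:2] if len(s)>9 else "",cv2.minEnclosingCircle((s[:,:2]*1000).astype(np.float32)) if len(s) else "")
print(current_clock())
E
python3 s3.py
```

```text
left cart 246 [0.55657343 0.3724516  0.17775049]
gap 0.03906825396467208 grip 29.96042937389575 dF [-0.26 -2.63 -4.75] clock 14.6583
hit True underside 0.10497479665499977 dF [2.89 0.51 1.6 ]
19.3417
top 140 [0.5638 0.3747 0.2044] 0.2107 ((559.9797973632812, 373.7636413574219), 18.990352630615234)
top 286 [0.6114 0.1795 0.1755] 0.1849 ((614.7306518554688, 180.28504943847656), 20.383697509765625)
side 586 [0.5598 0.3873 0.1855] 0.2117 ((560.4420776367188, 377.476806640625), 21.01631736755371)
side 291 [0.6167 0.1927 0.17  ] 0.184 ((616.269287109375, 187.01531982421875), 20.195337295532227)
1212 [0.42417096 0.23575186 0.04789116] [0.42445054 0.23580985] ((424.9366760253906, 235.8082733154297), 30.669294357299805)
21.9833
```

```bash
cat > s4.py <<'E'
from h import *
R=[.617,.183];q=yaw(106)
D=np.array([.4248,.2358])
move_ptp([*R,.25],q)
w=capture("wrist");P=cloud(w).reshape(-1,3)
t=P[(np.hypot(*(P[:,:2]-R).T)<.04)&(P[:,2]>.15)&(P[:,2]<.2)]
print("wrist cart",len(t),t[:,2].max() if len(t) else "",cv2.minEnclosingCircle((t[:,:2]*1000).astype(np.float32)) if len(t) else "")
pick(R,.082,106)
x,y,z=current_position();servo_line([x,y,.24],rate=.15)
move_ptp([*D,.19],q)
servo_line([*D,.055+.047],rate=.12);sleep(.2)
offs=[(0,0)]+[(r*np.cos(a),r*np.sin(a)) for r,n in ((.0018,6),(.0034,10)) for a in np.arange(n)*2*np.pi/n]
for o in offs:
    p=D+o
    if o!=(0,0): servo_line([*p,.051+.047],rate=.05)
    sleep(.1);f0=np.array(current_force());T0=np.array(current_torque())
    hit=servo_line([*p,.041+.047],rate=.02,contact_N=3)
    u=current_position()[2]-.047
    print(np.round(o,4),hit,round(u,4),(current_force()-f0).round(1),(current_torque()-T0).round(2),round(current_clock(),1))
    if u<.0445: break
E
python3 s4.py
```

```text
wrist cart 2483 0.1833062691534364 ((616.5940551757812, 182.0311737060547), 20.122055053710938)
gap 0.039619953890910754 grip 29.981760299415328 dF [ 0.15  0.32 -2.81] clock 25.5917
[0 0] False 0.041 [-0.3 -0.6 -0.2] [-0.05  0.    0.03] 28.9
```

```bash
cat > s5.py <<'E'
from h import *
x,y,z=current_position();f0=np.array(current_force())
hit=servo_line([x,y,.014+.047],rate=.012,contact_N=17)
print(hit,current_position()-[0,0,.047],(current_force()-f0).round(1),current_clock())
P=capture("wrist");sleep(.1);print(current_force()-f0,current_finger_gap())
E
python3 s5.py
```

```text
True [0.42434358 0.23576862 0.01581008] [-1.1  0.3  9.9] 30.875
[-0.60728177 -0.32501866 10.09351224] 0.039051917822724255
```

```bash
cat > s6.py <<'E'
from h import *
x,y,z=current_position();f0=np.array(current_force())
servo_line([x,y,z+.001],rate=.01,contact_N=14);sleep(.1)
print("tug",current_position()[2]-z,(current_force()-f0).round(1))
move_gripper(.088);servo_line([x,y,.22],rate=.12)
move_ptp([.42,.05,.35],yaw(106));sleep(.2)
S=[capture("top"),capture("side")]
for c in S:
    P=cloud(c).reshape(-1,3)
    for q in ([.424,.2358],[.559,.376],[.617,.183]):
        t=P[(np.hypot(*(P[:,:2]-q).T)<.03)];b=t[t[:,2]>.085]
        print(q,len(t),np.nanpercentile(t[:,2],[50,99.5]).round(4),cv2.minEnclosingCircle((b[:,:2]*1000).astype(np.float32))[0] if len(b) else "")
print(current_clock())
cv2.imwrite("pics/v3.png",cv2.resize(S[1]["image"][130:350,180:430],(680,598),interpolation=2))
E
python3 s6.py
```

```text
tug 0.0007830019999530424 [  1.2   3.  -11. ]
[0.424, 0.2358] 465 [0.1032 0.1184] (422.1346435546875, 233.3134002685547)
[0.559, 0.376] 612 [0.1491 0.1832] (560.1895751953125, 379.3350830078125)
[0.617, 0.183] 498 [0.1078 0.1121] (617.0112915039062, 183.19178771972656)
[0.424, 0.2358] 815 [0.0648 0.1176] (424.5523681640625, 239.61337280273438)
[0.559, 0.376] 1585 [0.0911 0.1834] (557.9697875976562, 378.6767272949219)
[0.617, 0.183] 450 [0.1073 0.1115] (617.2867431640625, 182.94810485839844)
34.9833
```

View pics/v3.png

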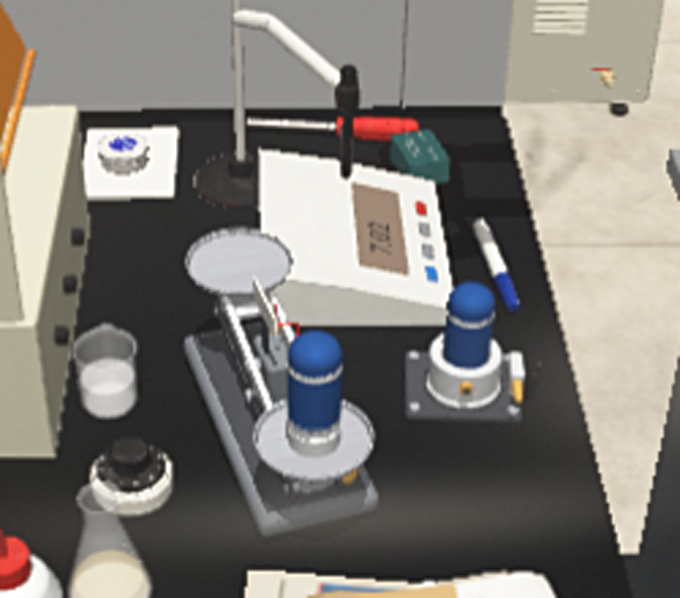

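The full cartridge stands in the dock at (470,330) and the spent one stands on the lowered left pan at (315,390). I'll check the seating by touching the dome with the shut fingers.

```bash
cat > s7.py <<'E'
from h import *
q=yaw(106);p=[.4243,.2358]
move_ptp([*p,.17],q);move_gripper(0);servo_line([*p,.123],rate=.1);sleep(.2)
f0=np.array(current_force())
for N in (2,13):
    h=servo_line([*p,.112],rate=.008,contact_N=N)
    print(h,current_position().round(5),(current_force()-f0).round(1));
sleep(.1);print(current_position()[2],(current_force()-f0).round(1))
servo_line([*p,.2],rate=.1);move_ptp([.42,.05,.35],q);sleep(.2)
for c in ("top","side"):
    P=cloud(capture(c)).reshape(-1,3)
    for s in ([.424,.2358],[.559,.376]):
        t=P[(np.hypot(*(P[:,:2]-s).T)<.03)];print(c,s,np.nanpercentile(t[:,2],99.5).round(4))
print(current_clock())
E
python3 s7.py
```

```text
True [0.42436 0.23582 0.11587] [-0.3  0.4  5.6]
True [0.42517 0.23617 0.11573] [-2.3 -0.3  9.6]
0.11573452475192884 [-1.7 -1.2  9.2]
top [0.424, 0.2358] 0.1184
top [0.559, 0.376] 0.1835
side [0.424, 0.2358] 0.117
side [0.559, 0.376] 0.1833
41.6833
```

The dome top is at 0.1159 m and stayed there under the push, so the underside is on the bore floor at 16 mm.

```bash
python3 -c "
from bench import *
print(close_job())"
```

```text
the job is handed in; nothing more can be done
None
```

The full cartridge (the one that sank the right pan) is caught on the floor of the dock's socket, the spent one still stands on the left pan, and I handed the job in at about 42 s; the hand-in call did not report a verdict.

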